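# Unclip the gauge case and lay out the plug gauge

## Task

The plug gauge is locked in its blue case: pinch the two orange buttons on the lid together to free its catches, lift the lid off and stand it right way up on the bench beside the case. Then take the gauge out and lay it in the two V cradles of the rest, with its black handle centred across both of them. Drop neither of them, and leave the bottle, torch and bush undisturbed.

Things in the scene. Friction and masses are not known exactly. Their poses are not given: they have to be found in the camera images.
- gauge_case: Open-topped blue case, 170 (x) x 126 (y) x 56 mm high, fixed to the bench, long side roughly away from the robot. Origin: centre of its underside; x along its length, y across, z up. Walls and floor 6 mm. Halfway along each long wall a 44 mm long steel keeper lip juts 5 mm inward at the rim, leaving 104 mm between them.
- case_cradle (a point): Middle of the gauge's place in the case, 32 mm above the bench over the case's origin: two black V cradles 24 mm either side of it along the case's x (8 mm thick, tops 35 mm above the bench) carry the gauge along x.
- case_lid: Grey lid of the case, 170 x 126 mm, about 0.3 kg, axes as the case's when on it. Origin: centre of the bottom plane of its four corner feet, 40 mm above the bench on the case, 0 when it stands on the bench. Plate from z 16 to 22 mm; in its middle a black pod, 44 (x) x 38 (y) mm, z 22 to 58 mm, with an orange button on its +y and on its -y face.
- lid_grip (a point): Midpoint between the two buttons, 44 mm above the lid's origin; pinch here along the lid's y. Each button (28 mm long in x, z 32 to 56 mm) stands 7 mm proud of the pod: 52 mm over both. Each carries a steel catch that reaches out under the case's keeper lip. With both pressed flush with the pod the lid lifts straight off and can be carried so (2 mm play).
- button_left (a joint): Travel of the orange button on the lid's +y face, m: 0 out (catch engaged), 0.007 flush with the pod; the catch is free beyond 0.005. The spring pushes back with 3 N at the start and 6.5 N when flush.
- button_right (a joint): The same for the button on the lid's -y face.
- plug_gauge: Double-ended plug gauge, 122 mm long, 0.09 kg: black round handle 15 mm thick and 70 mm long, with a bare steel end of about 13 mm thickness on each side and a red band. Origin: on its underside near the middle. Its length runs along its own y axis turned 0.073 rad anticlockwise seen from above, so parallel to the line (-0.073, 0.997, 0). It starts in the case's cradles, hidden under the lid.
- gauge_mid (a point): Point on the gauge's centre line, 7.5 mm above its origin, near the middle of the handle; grip here, across the length (15 mm).
- gauge_rest: Bench rest, fixed: dark steel base 84 (x) x 52 (y) x 8 mm with two aluminium V cradles (8 mm thick, 28 mm wide mouth, tops 44 mm above the bench) 24 mm either side of the centre along x. Origin: centre of its underside; x runs through both Vs.
- rest_seat (a point): Where the middle of the gauge's centre line lies when the gauge is laid in both Vs: 40.6 mm above the bench, midway between the Vs.
- oil_bottle: Bystander: white and yellow oil bottle with red nozzle, 41 mm across, 128 mm high, standing; origin at its underside.
- torch: Bystander: black pocket torch, 29 mm across, 114 mm high, standing; origin at its underside.
- bush_long: Bystander: steel flanged bush, 26 mm across, 45 mm high, standing; origin at its underside.

How it is judged (in metres and radians):
On the way, in this order (a step that is already met when the one before it is completed fails the run):
1. both orange buttons are pressed in together with the lid on the case (value of joint each of button_left, button_right above 0.005 m and distance between case_lid and gauge_case below 0.048 m), for 0.05 s.
2. the lid is off and stands right way up on the bench, let go, with its catches out (height (world z) of case_lid between -0.005 and 0.008 m and angle between case_lid's own z axis and vertical below 0.1 rad and horizontal distance between case_lid and gauge_case above 0.1 m and contact force between the fingers and case_lid below 0.1 N and value of joint each of button_left, button_right below 0.003 m), for 0.2 s.
At the end, for the whole second after the job is handed in: The lid stands right way up (within 0.1 rad) on its feet on the bench, clear of the case (centres more than 100 mm apart); the gauge lies at rest in both Vs of the rest, its handle's middle within 16 mm of the centre along the rest, 6 mm across and 5 mm in height, and let go (height (world z) of case_lid between -0.005 and 0.008 m and angle between case_lid's own z axis and vertical below 0.1 rad and horizontal distance between case_lid and gauge_case above 0.1 m and x of gauge_mid in the frame of rest_seat between -0.016 and 0.016 m and y of gauge_mid in the frame of rest_seat between -0.006 and 0.006 m and z of gauge_mid in the frame of rest_seat between -0.005 and 0.005 m and angle between the y axis of plug_gauge and the x axis of gauge_rest, either way round below 0.17 rad and linear speed of each of plug_gauge, case_lid below 0.02 m/s and contact force between the fingers and plug_gauge below 0.1 N); the robot touches nothing.
It fails at once if the gauge is dropped or thrown (faster than 0.6 m/s while not held) (linear speed of plug_gauge above 0.6 m/s and contact force between the fingers and plug_gauge below 0.05 N).
It fails at once if the lid is dropped or thrown (faster than 0.6 m/s while not held) (linear speed of case_lid above 0.6 m/s and contact force between the fingers and case_lid below 0.05 N).
It fails at once if the bottle, torch or bush is moved more than 30 mm or tipped (distance of any of oil_bottle, torch, bush_long from where it was at the start of the episode above 0.03 m or angle between any of oil_bottle, torch, bush_long's own z axis and vertical above 0.4 rad).
It also fails if it takes over 58 s, if anything falls off the work surface, if the arm or the gripper's body presses on something with over 40 N, if the wrist force passes 120 N, or if a joint passes its speed limit or range.

## Robot

A 6-joint arm with a two-finger parallel gripper is mounted at the origin on a cart in front of the work surface, level with it; the furniture and walls round the work are solid. World frame = base frame: x ahead of the robot, y to its left, z up, the work surface at z = 0. Lengths are in m, angles in degrees, forces in N, time in s.
With the tool pointing down it reaches from about 0.15 to 0.775 m from the base axis. Payload 6.1 kg.
Tool frame: the origin (TCP) lies midway between the tips of the shut fingers; the grasp point (between the pads) lies 19 mm behind it; z points along the fingers, y is the line along which they close (so a half turn about z gives the same grasp; the last joint's range is limited). The gripper opens to 85 mm and grips with 20 to 120 N. Pads are 22 mm wide; open, the fingers measure 114 mm over their backs; the gripper's body (76 mm by 85 mm) begins 54 mm behind the grasp point. The pads swing forward as they close: fully open they stand 13 mm farther back than shut.
Start: joints at [-71.62, 7.208, -2.269, 80.523, 0, 90], TCP at [0.166, -0.498, 0.207] pointing down, gripper open.
Joint ranges: [-155.77, 155.77], [-54.66, 111.73], [-72.52, 77.12], [-102.08, 115.82], [-83.92, 84.16], [-180, 180]. Speed limits (degrees/s): [136.94, 136.94, 172.46, 180, 180, 180].

## Interface

Orientations are given as a 3x3 rotation matrix whose columns are the frame's x, y, z axes.
In Python, from station import * gives the robot as it stands. Calls block until the motion is done:
- reach(position, orientation): joint-space move of the TCP to a pose.
- move_linear(position, rot=None, velocity=0.15): straight line of the TCP; rot=None keeps the orientation; velocity is the mean speed in m/s.
- set_joints(angles): joint-space move.
- gripper_to(opening): finger opening in m; the grip force is fixed at half the most; returns when the fingers have stopped.
- pause(seconds).
- ik(position, orientation): joint angles nearest the present ones, or None.
- get_state(): the state.
- capture(name): name is "scene" or "top" or "wrist"; returns a dict with "img" (480x640x3 uint8, red, green, blue), "range_z" (480x640 float32, m along the optical axis (not along the pixel's ray), 0 where there is no reading), "fov_y" (degrees; the focal length in pixels is half the picture's height over the tangent of half this angle, whatever the lens; pixels are square), "cx", "cy" (the principal point, pixels), "dist" ([k1, k2, p1, p2, k3] as OpenCV has them; the pictures are not rectified), "pose" (4x4, takes a point from camera to world coordinates); the wrist camera has in their place "tool_from_camera" (4x4, takes a point from camera to tool coordinates, whose origin is the TCP and whose axes are the flange's). Camera axes: x right, y down, z forward; pixel columns grow to the right and rows downward; lengths in m; the calibration is good to about 2 mm. A picture is of the moment at which its call begins: read the wrist's pose just before it.
A pose or a line that the arm cannot do raises Unreachable and nothing moves.
- job_done(): hands the job in; it is judged then, once.
The state is a dict: "clock": time; "joints": joint angles; "qvel": joint speeds; "joint_efforts": joint torques, N m; "tcp_pos": TCP position; "ee_rot": TCP orientation; "wrist_force": force on the tool from outside, world axes, zero at the start; "wrist_torque": the same for the moment, N m; "gripper_width": finger opening in m; "gripper_force": force on a finger pad.
Only numpy, scipy, OpenCV 4.12 (cv2) and the standard library are available. Lean on these libraries where they do the work, as an engineer would, in place of code of your own. Each camera call takes 0.05 s, during which the arm holds its last target. There are 200 camera calls.

## Working session

There is one attempt and no reset: what is moved stays moved. The work goes in short steps, each a Python script; the robot and the scene stay as the last script left them, time stands still between calls to the robot, and variables do not carry over. Pictures are saved under pics/ and viewed, at most 10 in all, crops included, and the job is handed in when it is done.

```bash
ls; mkdir -p pics; python3 - <<'E'
from station import *
import cv2,numpy as np,pickle
d={}
for n in("scene","top"):
    c=capture(n);d[n]=c
    cv2.imwrite(f"pics/{n}0.png",c["img"][...,::-1]);print(n,c["fov_y"],c["cx"],c["cy"],c["dist"],np.round(c["pose"],3).tolist(),(c["range_z"]>0).mean())
pickle.dump(d,open("c0.pkl","wb"));print(get_state()["clock"])
E
```

```text
pics
scene 49.76197292172195 321.28794762467106 234.14017596193634 [-0.00527281  0.          0.          0.          0.        ] [[0.869, -0.246, 0.43, 0.205], [-0.496, -0.425, 0.757, -0.834], [-0.003, -0.871, -0.491, 0.515], [0.0, 0.0, 0.0, 1.0]] 0.99591796875
top 47.86145832616893 312.7782445229391 238.10068023790666 [-0.09890934  0.          0.          0.          0.        ] [[-0.016, -0.987, 0.162, 0.412], [-1.0, 0.019, 0.014, -0.189], [-0.017, -0.161, -0.987, 0.967], [0.0, 0.0, 0.0, 1.0]] 0.9959895833333333
0.1
```

View pics/top0.png

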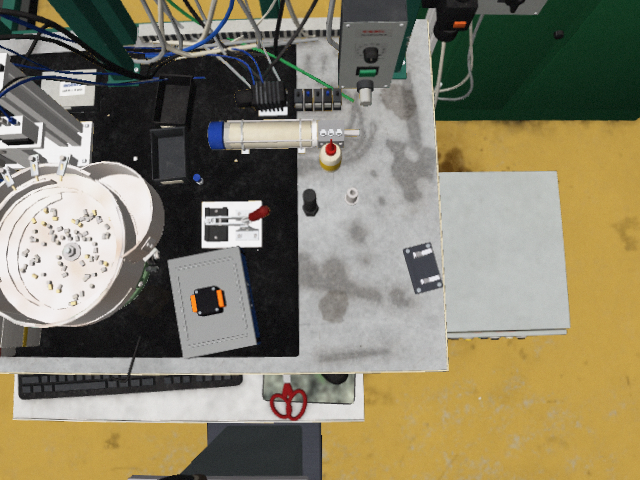

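View pics/scene0.png

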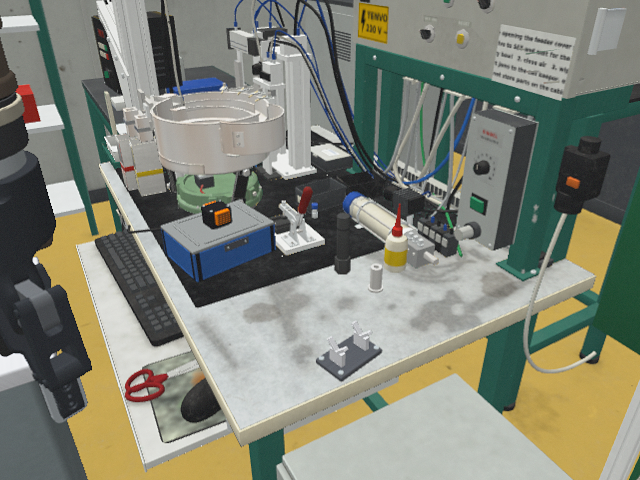

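The top view shows the case and lid at about (210,302) with the pod at (208,300). The rest is at (423,268) with its Vs at (422,253) and (428,282), the torch is at (310,200), the bush at (351,195) and the bottle at (330,155). The bench between case and rest, around (335,305), is free for the lid. The scene view agrees.

```bash
cat > h.py <<'E'
from station import *
import numpy as np, cv2
def K(c):
    f=240/np.tan(np.radians(c["fov_y"]/2)); return np.array([[f,0,c["cx"]],[0,f,c["cy"]],[0,0,1]])
def rays(c,uv):
    p=cv2.undistortPoints(np.float64(uv).reshape(-1,1,2),K(c),np.float64(c["dist"])).reshape(-1,2)
    return np.c_[p,np.ones(len(p))]
def plane(c,uv,z,pose=None):
    T=c["pose"] if pose is None else pose
    d=rays(c,uv)@T[:3,:3].T; o=T[:3,3]; return o+d*((z-o[2])/d[:,2])[:,None]
def cloud(c,pose=None):
    T=c["pose"] if pose is None else pose
    v,u=np.mgrid[:480,:640]; r=rays(c,np.c_[u.ravel(),v.ravel()])*c["range_z"].reshape(-1,1)
    return (r@T[:3,:3].T+T[:3,3]).reshape(480,640,3)
def wrist():
    s=get_state(); c=capture("wrist"); T=np.eye(4);T[:3,:3]=np.array(s["ee_rot"]);T[:3,3]=s["tcp_pos"]
    c["pose"]=T@c["tool_from_camera"]; return c
def orange(img):
    h=cv2.cvtColor(img,cv2.COLOR_RGB2HSV); return ((h[...,0]>6)&(h[...,0]<20)&(h[...,1]>180)&(h[...,2]>150))
def rect(p):
    (c,wh,a)=cv2.minAreaRect(np.float32(p[:,:2]*1000)); a=a if wh[0]>wh[1] else a+90   # long axis angle
    return np.array(c)/1000,sorted(wh),(a+90)%180-90
def down(yaw): # tool x = (cos,sin) dir flipped handled; y tool along closing
    t=np.radians(yaw); x=np.array([np.cos(t),np.sin(t),0]); z=np.array([0,0,-1.]); return np.c_[x,np.cross(z,x),z]
def main(m):
    n,l,st,_=cv2.connectedComponentsWithStats(m.astype(np.uint8)); return l==1+np.argmax(st[1:,4])
E
python3 - <<'E'
from h import *
import pickle
c=pickle.load(open("c0.pkl","rb"))["top"]
P=cloud(c); z=P[...,2]; x=P[...,0]; y=P[...,1]; hsv=cv2.cvtColor(c["img"],cv2.COLOR_RGB2HSV)
V,U=np.mgrid[:480,:640]
box=lambda a,b,e,f:(U>a)&(U<b)&(V>e)&(V<f)
m=main((z>.052)&(z<.075)&box(155,262,235,365)&(hsv[...,1]<60)); print("lid z",np.median(z[m]))
uv=np.c_[U[m],V[m]]; print("lid",rect(plane(c,uv,.062)))
o=orange(c["img"])&box(180,240,270,330); print("orange n",o.sum(), np.median(z[o]))
n,l,st,ce=cv2.connectedComponentsWithStats(o.astype(np.uint8))
for i in range(1,n):
    if st[i,4]>20: print(st[i],plane(c,[ce[i]],.096))
m=main((z>-.01)&(z<.06)&(c["img"].max(2)<95)&box(395,450,235,300)); uv=np.c_[U[m],V[m]]
print("rest base",rect(plane(c,uv,.008)),m.sum(), np.median(z[m]))
m=(z>.036)&(z<.06)&box(395,450,235,300); n,l,st,ce=cv2.connectedComponentsWithStats(m.astype(np.uint8))
for i in range(1,n):
    if st[i,4]>8: print("V",st[i],np.round(P[l==i].mean(0),4))
for n,b in dict(torch=(300,320,185,220),bush=(344,360,185,205),bottle=(318,345,138,172)).items():
    m=(z>.02)&box(*b); print(n,P[m].min(0).round(3),P[m].max(0).round(3))
for uv in [(335,305),(300,350),(380,350),(300,240),(335,362)]: print(uv,plane(c,[uv],0).round(3),P[uv[1],uv[0]].round(3))
E
```

```text
lid z 0.061716605238325895
lid (array([ 0.45642181, -0.00381524]), [128.08221435546875, 170.8535919189453], 10.624181747436523)
orange n 162 0.09559465691670843
[216 290   8  17  88] [[ 0.45964734 -0.02474182  0.096     ]]
[191 295   6  17  74] [[0.45181491 0.01808567 0.096     ]]
rest base (array([ 0.51251202, -0.36974417]), [51.354034423828125, 82.35651397705078], 13.851241111755371) 962 0.007636131720012762
V [426 248   7   7  28] [ 0.5376 -0.3769  0.041 ]
V [413 252   7   5  28] [ 0.5325 -0.3535  0.0405]
V [433 274   8   6  33] [ 0.4925 -0.3875  0.0404]
V [421 278   8   6  31] [ 0.4872 -0.3656  0.0403]
torch [ 0.412 -0.189  0.02 ] [ 0.634 -0.157  0.967]
bush [ 0.633 -0.255  0.021] [ 0.654 -0.236  0.047]
bottle [ 0.412 -0.233  0.02 ] [ 0.746 -0.189  0.967]
(335, 305) [[ 0.449 -0.213  0.   ]] [ 0.449 -0.213 -0.005]
(300, 350) [[ 0.371 -0.149  0.   ]] [ 0.371 -0.149 -0.001]
(380, 350) [[ 0.369 -0.29   0.   ]] [ 0.369 -0.29  -0.002]
(300, 240) [[ 0.567 -0.152  0.   ]] [ 0.568 -0.152 -0.005]
(335, 362) [[ 0.349 -0.211  0.   ]] [ 0.349 -0.211 -0.002]
```

```bash
python3 - <<'E'
from h import *
import pickle
c=pickle.load(open("c0.pkl","rb"))
for n in c:
    P=cloud(c[n]).reshape(-1,3); P=P[(c[n]["range_z"].ravel()>0)]
    for zl in (.1,.2,.3):
        for x0 in (.2,.3,.4,.5,.6):
            m=(P[:,2]>zl)&(abs(P[:,0]-x0)<.05)&(abs(P[:,1])<.35)&(P[:,2]<.8)
            if m.sum()>3: print(n,zl,x0,m.sum(),"y",np.sort(P[m][:,1])[[2,-3]].round(3),"zmax",P[m][:,2].max().round(3))
s=get_state();print(np.round(s["ee_rot"],2).tolist(),s["gripper_width"])
for y in (10.5,190.5):
    for p in [(.456,-.0035,.2),(.456,-.0035,.066),(.465,-.205,.2),(.465,-.205,.03),(.5125,-.3705,.03)]:
        q=ik(p,down(y)); print(y,p,None if q is None else np.round(q,0))
E
```

```text
scene 0.1 0.2 24 y [-0.006  0.001] zmax 0.115
scene 0.1 0.4 2477 y [0.122 0.35 ] zmax 0.22
scene 0.1 0.5 4227 y [0.053 0.349] zmax 0.222
scene 0.1 0.6 3936 y [-0.184  0.338] zmax 0.237
scene 0.2 0.4 472 y [0.122 0.349] zmax 0.22
scene 0.2 0.5 1189 y [0.055 0.349] zmax 0.222
scene 0.2 0.6 1557 y [0.048 0.338] zmax 0.237
top 0.1 0.2 213 y [-0.011  0.062] zmax 0.156
top 0.1 0.4 2632 y [-0.015  0.329] zmax 0.222
top 0.1 0.5 9023 y [-0.016  0.323] zmax 0.223
top 0.1 0.6 11577 y [-0.181  0.321] zmax 0.238
top 0.2 0.4 563 y [0.128 0.283] zmax 0.222
top 0.2 0.5 728 y [0.057 0.132] zmax 0.223
top 0.2 0.6 1778 y [0.051 0.297] zmax 0.238
[[0.95, 0.32, -0.0], [0.32, -0.95, 0.0], [-0.0, -0.0, -1.0]] 0.08556473410946201
10.5 (0.456, -0.0035, 0.2) [ -0.  -0. -11.  79.   0. 169.]
10.5 (0.456, -0.0035, 0.066) [ -0.   2. -26.  62.   0. 169.]
10.5 (0.465, -0.205, 0.2) [-24.   5.  -5.  79.   0. 146.]
10.5 (0.465, -0.205, 0.03) [-24.   9. -23.  58.   0. 146.]
10.5 (0.5125, -0.3705, 0.03) [-36.  22.  -6.  62.   0. 134.]
190.5 (0.456, -0.0035, 0.2) [ -0.  -0. -11.  79.   0. -11.]
190.5 (0.456, -0.0035, 0.066) [ -0.   2. -26.  62.   0. -11.]
190.5 (0.465, -0.205, 0.2) [-24.   5.  -5.  79.   0. -34.]
190.5 (0.465, -0.205, 0.03) [-24.   9. -23.  58.   0. -34.]
190.5 (0.5125, -0.3705, 0.03) [-36.  22.  -6.  62.   0. -46.]
```

```bash
python3 - <<'E'
from h import *
import pickle
c=pickle.load(open("c0.pkl","rb"))
t=np.radians(10.6);R=np.array([[np.cos(t),np.sin(t)],[-np.sin(t),np.cos(t)]])
for n in c:
    P=cloud(c[n]); V,U=np.mgrid[:480,:640]
    l=(P[...,:2]-[.456,-.0036])@R.T; dx=np.maximum(abs(l[...,0])-.085,0);dy=np.maximum(abs(l[...,1])-.063,0);d=np.hypot(dx,dy)
    for a,b in((.075,.11),(.11,.15),(.15,.2),(.2,.3)):
        m=(P[...,2]>a)&(P[...,2]<b)&(np.hypot(l[...,0],l[...,1])>.045)&(c[n]["range_z"]>.1); dd=np.where(m,d,9); i=np.argsort(dd.ravel())[5]
        print(n,a,b,dd.ravel()[i].round(3),P.reshape(-1,3)[i].round(3),U.ravel()[i],V.ravel()[i])
w=capture("wrist");print(np.round(w["tool_from_camera"],3).tolist(),w["fov_y"])
E
```

```text
scene 0.075 0.11 0.032 [0.544 0.102 0.105] 239 173
scene 0.11 0.15 0.016 [0.525 0.09  0.141] 231 160
scene 0.15 0.2 0.0 [0.52  0.068 0.158] 232 156
scene 0.2 0.3 0.0 [0.528 0.069 0.216] 233 126
top 0.075 0.11 0.042 [ 0.587 -0.071  0.079] 250 222
top 0.11 0.15 0.022 [0.518 0.095 0.137] 140 260
top 0.15 0.2 0.0 [0.529 0.066 0.16 ] 154 251
top 0.2 0.3 0.0 [0.526 0.073 0.22 ] 136 247
[[-0.001, -0.947, -0.321, 0.083], [1.0, -0.001, -0.001, 0.001], [0.0, -0.321, 0.947, -0.167], [0.0, 0.0, 0.0, 1.0]] 69.03184642133054
```

```bash
python3 - <<'E'
from h import *
import pickle
reach([.448,-.0035,.17],down(190.5))
c=wrist(); pickle.dump(c,open("w1.pkl","wb"))
o=orange(c["img"]); P=cloud(c); z=P[...,2]
o&=(z>.06)&(z<.11)
n,l,st,ce=cv2.connectedComponentsWithStats(o.astype(np.uint8))
for i in range(1,n):
    if st[i,4]>80:
        q=P[l==i]; t=q[q[:,2]>.092]; uv=np.argwhere((l==i)&(z>.092))[:,::-1]; print(st[i],len(t),t.mean(0).round(4),plane(c,uv,.096).mean(0).round(4),rect(plane(c,uv,.096)))
cv2.imwrite("pics/w1.png",c["img"][...,::-1]);s=get_state();print(s["clock"],s["tcp_pos"],s["wrist_force"])
E
```

```text
[285 228  11  42 375] 352 [ 0.4599 -0.025   0.096 ] [ 0.4599 -0.025   0.096 ] (array([ 0.45987054, -0.02499937]), [7.45731258392334, 27.57626724243164], 10.428677558898926)
[343 228  12  42 413] 372 [0.4521 0.0178 0.096 ] [0.4521 0.0178 0.096 ] (array([0.45203973, 0.01782077]), [7.777172088623047, 27.66798210144043], 9.259472846984863)
2.25 [ 0.44812263 -0.00410351  0.170049  ] [-0.80422744  0.27988085  0.24896304]
```

View pics/w1.png

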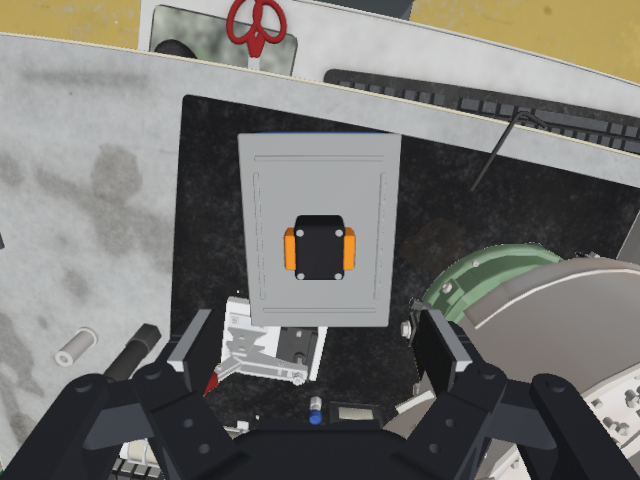

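The wrist view puts the buttons at (290,248) and (349,248), so their midpoint is (0.456, -0.0036), which agrees with the top camera. I'll go down and pinch.

```bash
python3 - <<'E'
from h import *
R=down(190.4)
gripper_to(.066)
move_linear([.456,-.0036,.15],R)
move_linear([.456,-.0036,.068],velocity=.07)
s=get_state();print(s["tcp_pos"],s["wrist_force"])
gripper_to(.03); pause(.2)
s=get_state();print(s["clock"],s["tcp_pos"],s["wrist_force"],s["gripper_width"],s["gripper_force"])
move_linear([.456,-.0036,.074],velocity=.03)
s=get_state();print(s["tcp_pos"],s["wrist_force"],s["gripper_width"])
E
```

```text
[ 0.45638624 -0.00360528  0.06847872] [-0.62222797  0.27716119 -0.88616096]
4.8 [ 0.45676911 -0.0030063   0.07035015] [-5.224885    1.72564423 15.65755348] 0.034586611437362975 62.34893379849382
[ 0.45533037 -0.00358181  0.07279088] [  2.86423501  -0.71393813 -11.58197013] 0.03368513267772959
```

```bash
python3 - <<'E'
from h import *
pause(.2)
s=get_state();print(s["tcp_pos"],s["wrist_force"],s["wrist_torque"],s["gripper_width"],s["gripper_force"])
c=wrist();P=cloud(c);cv2.imwrite("pics/w2.png",c["img"][...,::-1])
for uv in [(320,130),(260,110),(380,110),(250,250),(390,250),(320,170)]: print(uv,P[uv[1],uv[0]].round(4))
E
```

```text
[ 0.45539646 -0.00364849  0.07309285] [  2.00014104  -1.41749416 -13.94966369] [ 0.14805659 -0.36061597  0.01653748] 0.03376209689938548 65.09246906032786
(320, 130) [ 0.3774 -0.0185  0.0626]
(260, 110) [ 0.3727 -0.0591 -0.001 ]
(380, 110) [ 0.3585  0.0183 -0.0014]
(250, 250) [ 0.4449 -0.0444  0.0645]
(390, 250) [0.4317 0.03   0.0636]
(320, 170) [ 0.3964 -0.015   0.0634]
```

View pics/w2.png

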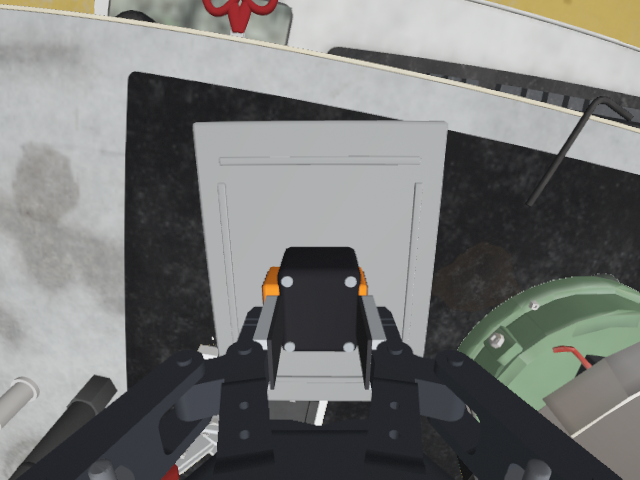

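The pads (white edges near (265,325) and (375,325)) grip toward the far side of the pod. The orange buttons are still visible beside it at (270,283) and (361,283) and may not be pressed. I'll measure this from the depth.

```bash
python3 - <<'E'
from h import *
c=wrist();P=cloud(c);s=get_state();T=np.array(s["tcp_pos"])
t=np.radians(10.4);L=np.array([[np.cos(t),np.sin(t),0],[-np.sin(t),np.cos(t),0],[0,0,1]])
Q=(P-[.456,-.0036,0])@L.T*1000
print("tcp in lid",((T-[.456,-.0036,0])@L.T*1000).round(1))
for v in (275,285,292,300,310,325,340,360,380):
    print(v,[(u,*Q[v,u].round(0).astype(int)) for u in (258,264,268,272,276,282,300,320,340,358,363,370,376)])
o=orange(c["img"])&(Q[...,2]<120)&(Q[...,2]>60)
n,l,st,ce=cv2.connectedComponentsWithStats(o.astype(np.uint8))
for i in range(1,n):
    if st[i,4]>40: q=Q[l==i]; print(st[i],np.percentile(q,[2,50,98],axis=0).round(1).tolist())
E
```

```text
tcp in lid [-0.6  0.  73.3]
275 [(258, np.int64(-3), np.int64(-35), np.int64(64)), (264, np.int64(-3), np.int64(-31), np.int64(64)), (268, np.int64(-13), np.int64(-26), np.int64(86)), (272, np.int64(-14), np.int64(-24), np.int64(88)), (276, np.int64(-14), np.int64(-22), np.int64(87)), (282, np.int64(-19), np.int64(-17), np.int64(99)), (300, np.int64(-19), np.int64(-9), np.int64(99)), (320, np.int64(-19), np.int64(-1), np.int64(99)), (340, np.int64(-19), np.int64(8), np.int64(99)), (358, np.int64(-19), np.int64(16), np.int64(99)), (363, np.int64(-13), np.int64(20), np.int64(87)), (370, np.int64(-4), np.int64(27), np.int64(65)), (376, np.int64(-4), np.int64(30), np.int64(65))]
285 [(258, np.int64(3), np.int64(-35), np.int64(63)), (264, np.int64(-13), np.int64(-26), np.int64(98)), (268, np.int64(-13), np.int64(-24), np.int64(98)), (272, np.int64(-13), np.int64(-22), np.int64(97)), (276, np.int64(-13), np.int64(-20), np.int64(98)), (282, np.int64(-15), np.int64(-17), np.int64(100)), (300, np.int64(-14), np.int64(-10), np.int64(99)), (320, np.int64(-15), np.int64(-1), np.int64(101)), (340
[... 4342 characters left out ...]
 np.int64(-20), np.int64(137)), (272, np.int64(7), np.int64(-19), np.int64(136)), (276, np.int64(67), np.int64(-28), np.int64(66)), (282, np.int64(67), np.int64(-24), np.int64(66)), (300, np.int64(66), np.int64(-13), np.int64(67)), (320, np.int64(66), np.int64(0), np.int64(67)), (340, np.int64(67), np.int64(12), np.int64(66)), (358, np.int64(67), np.int64(23), np.int64(66)), (363, np.int64(11), np.int64(16), np.int64(132)), (370, np.int64(6), np.int64(18), np.int64(137)), (376, np.int64(-16), np.int64(15), np.int64(164))]
[263 267  16  32 326] [[-14.2, -26.5, 78.5], [-13.2, -23.3, 96.8], [-8.4, -19.7, 99.0]]
[359 267   8  29 132] [[-17.4, 17.0, 81.4], [-12.9, 19.0, 97.6], [-8.6, 20.7, 99.8]]
```

```bash
python3 - <<'E'
from h import *
c=wrist()["img"][245:365,250:390]; s=capture("scene")["img"][170:290,150:290]
b=lambda i:cv2.resize(i,(400,343),interpolation=cv2.INTER_CUBIC)
cv2.imwrite("pics/z3.png",np.hstack([b(c),b(s)])[...,::-1])
E
```

```text
(no output)
```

View pics/z3.png

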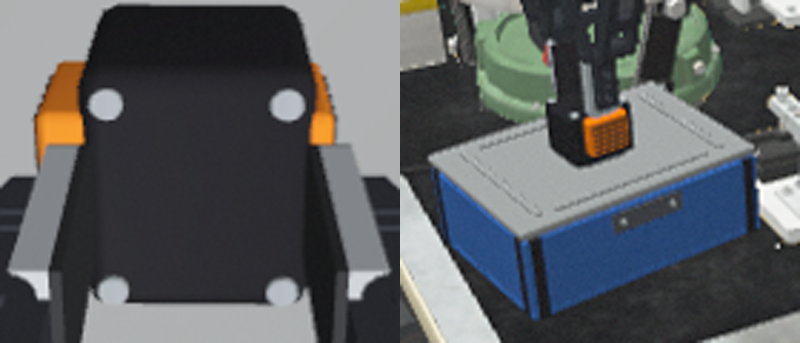

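The -y pad has come down on top of its button rather than beside it. I'll check where the pads really lie in the tool frame using the earlier wrist picture.

```bash
python3 - <<'E'
from h import *
import pickle
for c in (pickle.load(open("w1.pkl","rb")),wrist()):
    Q=cloud(c,c["tool_from_camera"])*1000
    m=(abs(Q[...,0])<14)&(c["range_z"]>.05)&(Q[...,2]<0)
    m&=abs(Q[...,1])<60
    for s in(1,-1):
        q=Q[m&(Q[...,1]*s>0)]
        for a in range(-75,0,5):
            k=q[(q[:,2]>=a)&(q[:,2]<a+5)]
            if len(k)>3: print(s,a,len(k),"x",k[:,0].min().round(),k[:,0].max().round(),"y",k[:,1].min().round(),k[:,1].max().round())
E
```

```text
1 -75 477 x -7.0 11.0 y 41.0 55.0
1 -70 546 x -12.0 11.0 y 41.0 56.0
1 -65 501 x -12.0 11.0 y 41.0 56.0
1 -60 466 x -12.0 11.0 y 41.0 56.0
1 -55 436 x -12.0 11.0 y 41.0 55.0
1 -50 349 x -11.0 11.0 y 41.0 56.0
1 -45 233 x -12.0 11.0 y 41.0 54.0
1 -40 55 x -11.0 9.0 y 41.0 42.0
-1 -75 479 x -7.0 12.0 y -57.0 -43.0
-1 -70 580 x -12.0 12.0 y -57.0 -43.0
-1 -65 478 x -12.0 11.0 y -58.0 -43.0
-1 -60 461 x -12.0 11.0 y -58.0 -43.0
-1 -55 436 x -12.0 11.0 y -58.0 -43.0
-1 -50 373 x -12.0 11.0 y -57.0 -43.0
-1 -45 250 x -12.0 11.0 y -56.0 -43.0
-1 -40 49 x -9.0 7.0 y -44.0 -43.0
1 -75 795 x 4.0 14.0 y 17.0 47.0
1 -70 367 x -7.0 13.0 y 17.0 38.0
1 -65 524 x -12.0 11.0 y 16.0 26.0
1 -60 297 x -12.0 11.0 y 16.0 30.0
1 -55 313 x -12.0 11.0 y 16.0 30.0
1 -50 286 x -12.0 11.0 y 16.0 30.0
1 -45 258 x -11.0 11.0 y 16.0 30.0
1 -40 246 x -11.0 11.0 y 16.0 30.0
1 -35 165 x -11.0 11.0 y 16.0 29.0
1 -30 1953 x -14.0 14.0 y 0.0 21.0
1 -25 56 x 7.0 14.0 y 17.0 21.0
1 -20 23 x 11.0 14.0 y 19.0 21.0
1 -15 18 x 11.0 14.0 y 19.0 22.0
1 -10 14 x 10.0 13.0 y 19.0 22.0
1 -5 5 x 11.0 13.0 y 20.0 22.0
-1 -75 773 x 0.0 14.0 y -49.0 -19.0
-1 -70 370 x -8.0 14.0 y -40.0 -20.0
-1 -65 514 x -12.0 12.0 y -29.0 -18.0
-1 -60 295 x -11.0 12.0 y -32.0 -18.0
-1 -55 318 x -11.0 11.0 y -32.0 -18.0
-1 -50 289 x -13.0 11.0 y -32.0 -18.0
-1 -45 256 x -12.0 11.0 y -32.0 -18.0
-1 -40 247 x -12.0 11.0 y -32.0 -18.0
-1 -35 166 x -11.0 11.0 y -31.0 -18.0
-1 -30 2193 x -14.0 14.0 y -26.0 -0.0
-1 -25 224 x 2.0 14.0 y -28.0 -18.0
-1 -20 54 x 10.0 14.0 y -28.0 -21.0
-1 -15 43 x 11.0 14.0 y -27.0 -21.0
-1 -10 45 x 10.0 14.0 y -28.0 -21.0
-1 -5 19 x 13.0 14.0 y -26.0 -21.0
```

The fingertips sit about 24 mm further behind the TCP than stated: 37 mm open and about 28 mm at 34 mm opening. I'll let go, remeasure the lid and pinch 29 mm lower.

```bash
python3 - <<'E'
from h import *
s=get_state();
move_linear([.456,-.0036,.070],velocity=.03)
gripper_to(.07); 
move_linear([.456,-.0036,.15])
c=wrist(); P=cloud(c); z=P[...,2]; o=orange(c["img"])&(z>.092)&(z<.105)
n,l,st,ce=cv2.connectedComponentsWithStats(o.astype(np.uint8)); M=[]
for i in range(1,n):
    if st[i,4]>80: uv=np.argwhere(l==i)[:,::-1]; r=rect(plane(c,uv,.096)); print(r,z[l==i].mean()); M.append(r[0])
M=np.mean(M,0); print("mid",M); s=get_state();print(s["clock"],s["tcp_pos"],s["wrist_force"])
Q=cloud(c,c["tool_from_camera"])*1000
m=(abs(Q[...,0])<11)&(c["range_z"]>.05)&(Q[...,2]<-10)&(Q[...,2]>-65)&(abs(Q[...,1])<50)
for k in(1,-1): q=Q[m&(Q[...,1]*k>0)]; print(k,q[:,2].max(),np.percentile(abs(q[:,1]),3))
E
```

```text
(array([ 0.46014661, -0.02550227]), [7.4603729248046875, 27.391422271728516], 10.328364372253418) 0.09589625257172654
(array([0.45233893, 0.01726824]), [7.78350830078125, 27.394990921020508], 10.34630298614502) 0.09604837774126232
mid [ 0.45624277 -0.00411702]
7.0583 [ 0.45536719 -0.00359692  0.14886393] [0.07250752 0.01652412 0.09550192]
1 -31.62123360610236 33.68935433272737
-1 -32.18517162777129 35.706684251996954
```

```bash
python3 - <<'E'
from h import *
move_linear([.4562,-.0033,.10])
move_linear([.4562,-.0033,.041],velocity=.06)
s=get_state();print(s["tcp_pos"],s["wrist_force"])
gripper_to(.03); pause(.3)
s=get_state();print(s["clock"],s["tcp_pos"],s["wrist_force"],s["gripper_width"],s["gripper_force"])
c=wrist();P=cloud(c);print("orange",(orange(c["img"])&(P[...,2]>.07)&(P[...,2]<.11)).sum())
move_linear([.4562,-.0033,.048],velocity=.04)
s=get_state();print(s["tcp_pos"],s["wrist_force"],s["gripper_width"])
c=wrist();P=cloud(c);cv2.imwrite("pics/w4.png",c["img"][...,::-1])
for uv in [(320,130),(320,170),(250,250),(390,250)]: print(uv,P[uv[1],uv[0]].round(4))
E
```

```text
[ 0.45654133 -0.00330731  0.04137109] [ 0.16894524 -0.12058871 -0.30533054]
9.3667 [ 0.45698699 -0.00310862  0.04207453] [-0.54931876  0.70011436  5.53549934] 0.03720100349508365 62.08637483417988
orange 15
[ 0.45617728 -0.00332891  0.04801939] [-0.73844076  0.34846423 -2.16822515] 0.0371936742569253
(320, 130) [ 0.3777 -0.0183  0.068 ]
(320, 170) [ 0.3933 -0.0155  0.0701]
(250, 250) [ 0.4343 -0.0401  0.068 ]
(390, 250) [0.4232 0.0223 0.0672]
```

View pics/w4.png

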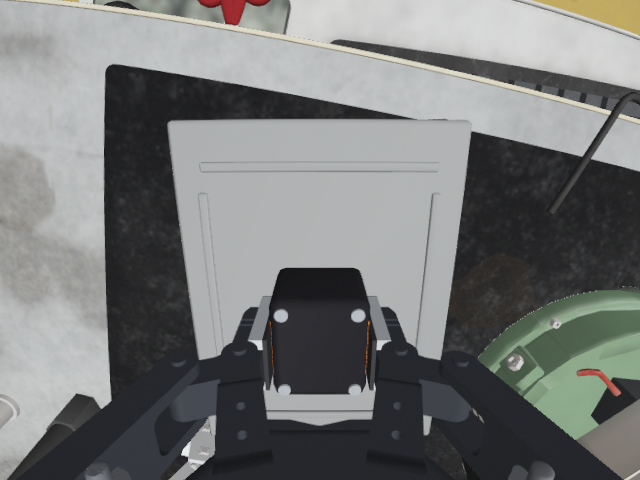

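Both buttons are flush (only orange slivers at x≈272 and x≈370) and the lid rises freely under its own weight. I'll carry it over.

```bash
python3 - <<'E'
from h import *
move_linear([.4562,-.0033,.075],velocity=.06)
move_linear([.456,-.205,.075],velocity=.12)
move_linear([.456,-.205,.010],velocity=.08)
z=.008
while z>-.004:
    move_linear([.456,-.205,z],velocity=.03); s=get_state()
    if s["wrist_force"][2]>1.5: break
    z-=.0015
print(s["clock"],s["tcp_pos"],s["wrist_force"])
gripper_to(.07); pause(.1)
s=get_state();print(s["wrist_force"])
move_linear([.456,-.205,.12])
move_linear([.456,-.205,.2])
reach([.40,-.06,.27],down(190.4))
c=capture("top");import pickle;pickle.dump(c,open("c5.pkl","wb"));cv2.imwrite("pics/t5.png",cv2.resize(c["img"][130:370,140:460],(800,600))[...,::-1])
print(get_state()["clock"])
E
```

```text
14.6833 [ 0.45608477 -0.20535207  0.00115976] [-3.55720424 -1.77977152  4.2489137 ]
[-0.68942586  1.0174584  -0.50731231]
17.6
```

View pics/t5.png

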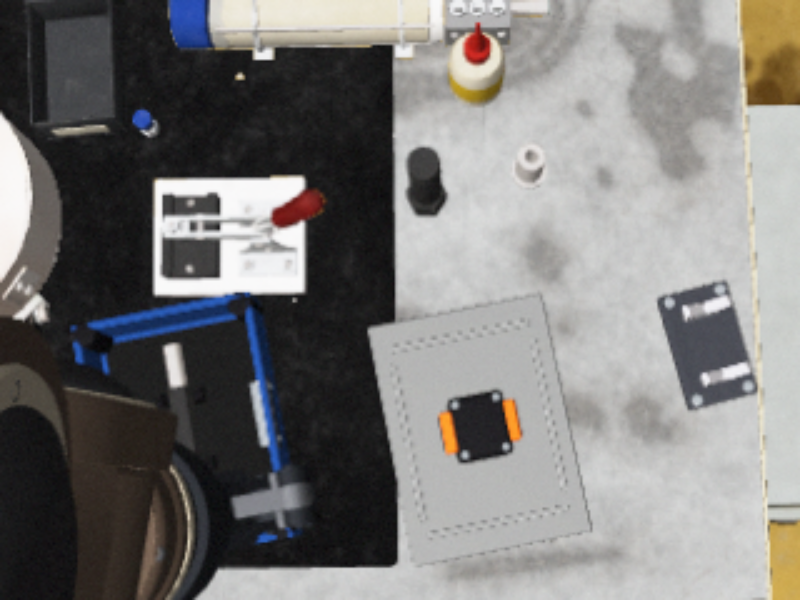

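The lid stands on the bench with both buttons out, at (480,425) in the crop. The gauge is visible in the open case with its steel end at (175,365). Next I'll look into the case with the wrist camera.

```bash
python3 - <<'E'
from h import *
import pickle
reach([.445,-.0036,.15],down(190.4)); pause(.1)
c=wrist(); pickle.dump(c,open("w6.pkl","wb")); cv2.imwrite("pics/w6.png",cv2.resize(c["img"][100:340,160:480],(800,600))[...,::-1])
print(get_state()["clock"])
E
```

```text
18.3667
```

View pics/w6.png

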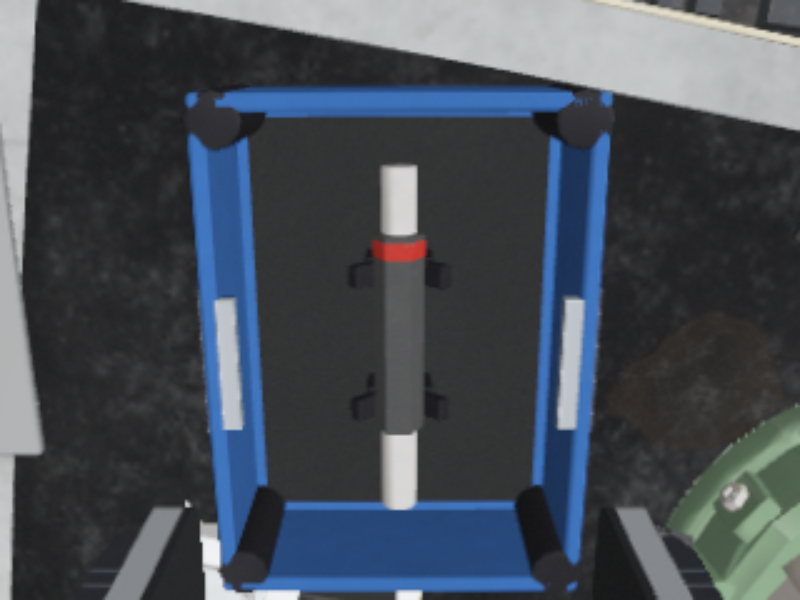

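The gauge lies along the case: steel at crop (398,200) and (398,470), handle from row 235 to 433, red band at row 250. I'll measure it.

```bash
python3 - <<'E'
from h import *
import pickle
c=pickle.load(open("w6.pkl","rb")); P=cloud(c); im=c["img"]
V,U=np.mgrid[:480,:640]
m=(im.min(2)>120)&(U>305)&(U<335)&(V>160)&(V<310)
n,l,st,ce=cv2.connectedComponentsWithStats(m.astype(np.uint8)); X=[]
for i in range(1,n):
    if st[i,4]<100: continue
    uv=np.argwhere(l==i)[:,::-1].astype(float); p=plane(c,uv,.036); print(st[i],P[l==i].mean(0).round(4),rect(p)); X.append((p,P[l==i]))
a,b=X[0][0],X[1][0]; ca,cb=a.mean(0),b.mean(0); d=(cb-ca)[:2];d/=np.linalg.norm(d); print("yaw",np.degrees(np.arctan2(d[1],d[0])))
sa=(a[:,:2]-ca[:2])@d; sb=(b[:,:2]-ca[:2])@d
print("ends mm",sa.min()*1e3,sa.max()*1e3,sb.min()*1e3,sb.max()*1e3)
mid=(np.percentile(sa,99)+np.percentile(sb,1))/2; print("handle mid",ca[:2]+d*mid)
E
python3 - <<'E'
from h import *
for p in [(.456,-.0036,-.012),(.5125,-.3705,-.005)]: print(ik(p,down(190.4)))
E
```

```text
[313 166  14  29 395] [ 0.4073 -0.0123  0.0396] (array([ 0.408272  , -0.01207578]), [10.636409759521484, 22.698997497558594], 10.279210090637207)
[313 272  14  32 417] [0.5024 0.0051 0.0384] (array([0.50314828, 0.00515514]), [11.845429420471191, 30.90711212158203], 10.282809257507324)
yaw 10.325170405737047
ends mm -10.95555042941727 11.74908942334282 81.37640436308948 112.28297732059954
handle mid [ 0.45423771 -0.00369855]
[ -0.4523257    5.58763026 -32.53584189  51.87652784   0.
 -10.8523257 ]
[-35.86417594  22.89401897  -8.84402203  58.26195899   0.
 -46.26417594]
```

```bash
python3 - <<'E'
from h import *
import pickle
gripper_to(.045)
move_linear([.4543,-.0028,.08],down(190.33))
move_linear([.4543,-.0028,-.009],velocity=.06)
s=get_state();print(s["tcp_pos"],s["wrist_force"])
gripper_to(.005);pause(.1)
s=get_state();print(s["tcp_pos"],s["wrist_force"],s["gripper_width"],s["gripper_force"])
move_linear([.4543,-.0028,.02],velocity=.05)
move_linear([.4543,-.0028,.11],velocity=.12)
s=get_state();print(s["gripper_width"],s["gripper_force"],s["wrist_force"])
move_linear([.48,-.35,.11],down(194),velocity=.15); pause(.2)
c=wrist();pickle.dump(c,open("w7.pkl","wb"));cv2.imwrite("pics/w7.png",c["img"][...,::-1])
P=cloud(c);z=P[...,2];V,U=np.mgrid[:480,:640]
m=(z>.036)&(z<.05)&(P[...,0]>.46)&(P[...,0]<.57)&(abs(P[...,1]+.37)<.04)
n,l,st,ce=cv2.connectedComponentsWithStats(m.astype(np.uint8))
for i in range(1,n):
    if st[i,4]>15: print("V",st[i],np.round(P[l==i].mean(0),4))
print(get_state()["clock"])
E
```

```text
[ 0.45463064 -0.00279121 -0.00864704] [-0.33986212  0.19424939  0.32174222]
[ 0.45454808 -0.00298329 -0.00869561] [-0.80173707 -1.65501918  4.18105743] 0.014242590886494665 58.50300282239914
0.013980510038661378 58.4323650598526 [-0.25860171  0.6638501  -0.23558764]
V [258 241  17  15 183] [ 0.4926 -0.3876  0.0406]
V [289 242  16  13 127] [ 0.4868 -0.3665  0.0397]
V [261 300  17  14 153] [ 0.5391 -0.3769  0.0407]
25.8333
```

View pics/w7.png

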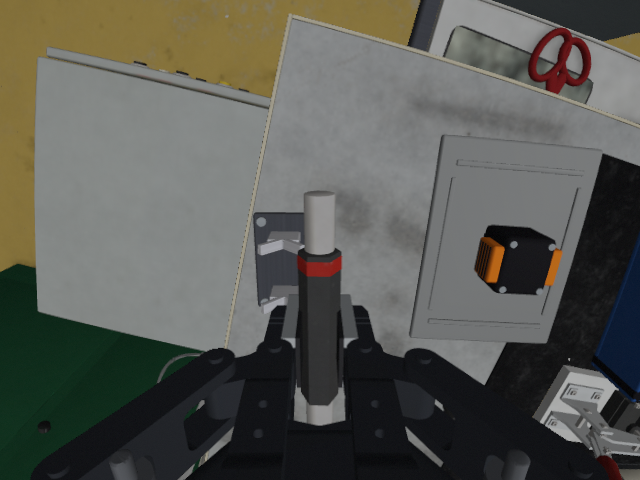

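The gauge is held squarely along the tool. The near rest V is at (280,245), and the wrist camera puts the rest at the same position as the top camera. I'll lower it in.

```bash
python3 - <<'E'
from h import *
x,y=.5126,-.3698
move_linear([x,y,.07],down(194),velocity=.1)
move_linear([x,y,.010],velocity=.06)
f0=get_state()["wrist_force"]; z=.006
while z>-.0035:
    move_linear([x,y,z],velocity=.03); pause(.05); s=get_state()
    if s["wrist_force"][2]-f0[2]>2: break
    z-=.0015
print(s["clock"],s["tcp_pos"],f0,s["wrist_force"])
gripper_to(.04); pause(.1)
s=get_state();print(s["wrist_force"])
move_linear([x,y,.06],velocity=.08)
move_linear([x-.03,y,.15]); pause(.2)
c=wrist();im=c["img"];cv2.imwrite("pics/w8.png",im[...,::-1])
t=capture("top");cv2.imwrite("pics/t8.png",t["img"][...,::-1])
P=cloud(c)
h=cv2.cvtColor(im,cv2.COLOR_RGB2HSV)
m=main(((h[...,0]<6)|(h[...,0]>174))&(h[...,1]>150)&(P[...,2]>.03)&(P[...,2]<.06));print("red",P[m].mean(0).round(4))
print(get_state()["clock"])
E
```

```text
29.5167 [ 5.13070559e-01 -3.70396189e-01 -1.53196419e-04] [ 0.75749847  0.19572146 -0.46101498] [-2.03091280e+00  1.35711369e-03  6.49638877e+00]
[-0.11989994  0.59696319  0.43458004]
red [ 0.4828 -0.3783  0.0475]
31.9833
```

View pics/w8.png

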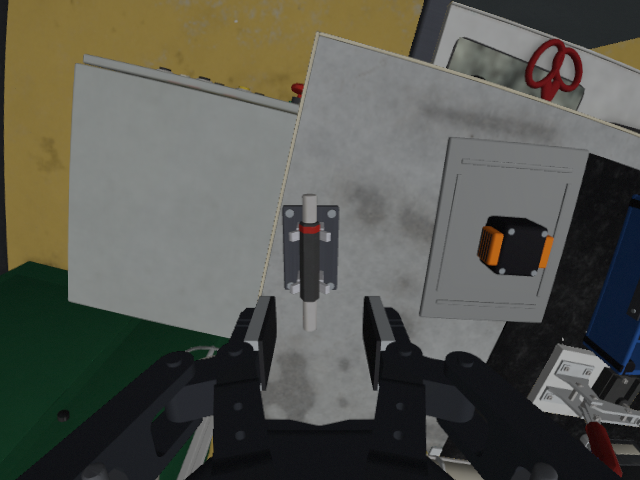

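The gauge lies in both Vs at (310,262), with the handle spanning rows 222–300 evenly about them. The lid stands clear and the gripper is free.

```bash
python3 -c "
from station import *
print(job_done())"
```

```text
the job is handed in; nothing more can be done
None
```

The job is handed in after 32 s on the robot's clock, though the hand-in gave no verdict: the lid stands on the bench beside the case with its buttons out, and the gauge lies centred in both Vs of the rest; the first pinch landed on top of a button and was redone lower, and I never went near the bottle, torch or bush.

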